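# Clip the order tag on the bar's tag station

## Task

Push the yellow order tag along its channel up to the steel spring clip. Then hold the clip's lever down with one fingertip while the other fingertip pushes the tag beneath the open jaw until it is fully home against the stop, and let the lever go so that the clip grips the tag. Only push and press: do not lift the tag off the wood, and leave the cup, the tamper and the jar where they stand.

Things in the scene. Friction and masses are not known exactly. Their poses are not given: they have to be found in the camera images.
- station: Fixed dark wooden tag station. Origin on the counter under the biting edge of the shut jaw, on the centre line; +y = way the tag is pushed, z up. mm: block 70 wide, y -95 to 30; its top, the channel floor, is 22 above the counter. Bright metal channel sides 5 high, 43 apart, y -91 to 17, -y end open. Foot 6 high, y 29 to 114, under the lever. The shut jaw (30 wide, y=0) blocks the tag; harder pushing locks it.
- stop (a point): Foot of the dark steel end stop (35 mm wide, 8 high) on the channel floor, at y=20 mm, 22 mm above the counter: the tag's front edge meets it when the tag is fully home, 20 mm past the shut jaw's edge.
- hinge (a point): Clip's hinge pin, along the station's x, at y=24 mm, 14 above the channel floor (36 above the counter), between two dark steel cheeks: y 20 to 30, top 20 above the floor, 43 mm over their outsides.
- clip (a joint): Angle of the spring clip, rad: 0 jaw shut, 0.42 lever fully down (its stop). The tag passes beneath the jaw from about 0.25 up; about 0.2 with the tag gripped. As it opens, the jaw's edge rises 10 mm and swings about 6 mm towards -y. The spring always pushes the lever up: held fully down at its middle it takes about 4.5 N, nearer the hinge more.
- lever_mid (a point): Middle of the top of the flat part of the clip's steel lever (30 mm wide, 3 thick, 34 to either side along y, red rod at its end); moves with the clip. Jaw shut: it slopes up away from the jaw at 0.42 rad, end 60 mm above the counter. Fully pressed it is level, top 26 mm above the counter (4 above the channel floor), from y=36 to 104 of the station, this point at y=70; a fingertip can slide along it.
- tag: Yellow plastic order tag, loose in the channel: plate 40 mm wide (station's x), 30 long (y), 5 thick, with an upright lip 36 wide, 4 thick along its rear (-y) edge, its top 22 mm above the tag's underside. Origin: centre of the underside; axes as the station's; front edge at y=+15, rear face of the lip at y=-15. 40 to 90 g. Fully home against the stop its origin is at y=5 mm of the station.
- cup: Blue ceramic cup, 76 mm across, 62 high; origin at the centre of its underside. Leave alone.
- tamper: Dark steel coffee tamper standing on its 58 mm base, 84 high; origin at the centre of its underside. Leave alone.
- jar: Amber glass jar with a steel cap, 60 mm across, 75 high; origin at the centre of its underside. Leave alone.
Things that resemble listed ones, but are neither listed nor needed, are in the scene too. Of the things that look like the tag, the smallest one is meant.

How it is judged:
On the way, in this order (a step that is already met when the one before it is completed fails the run):
1. the clip is held open while the tag is still in front of the jaw (value of joint clip above 0.22 rad and y of tag in the frame of station below -0.013 m), for 0.1 s.
2. the clip is held open while a fingertip pushes the tag beneath the jaw (value of joint clip above 0.22 rad and y of tag in the frame of station above -0.011 m and contact force between the fingers and tag above 0.05 N), for 0.05 s.
At the end, for the whole second after the job is handed in: The tag lies flat in the channel, within 4 mm of fully home against the stop, at rest, and the released clip grips it (clip joint between 0.12 and 0.27) (y of tag in the frame of station above 0.001 m and value of joint clip between 0.12 and 0.27 rad and angle between tag's own z axis and vertical below 0.08 rad and linear speed of tag below 0.01 m/s and height (world z) of tag below 0.026 m); the robot touches nothing.
It fails at once if the tag is lifted off the wood (by 10 mm or more) (height (world z) of tag above 0.032 m).
It fails at once if the tag is tipped up (by more than 0.4 rad) (angle between tag's own z axis and vertical above 0.4 rad).
It fails at once if the cup, the tamper or the jar is moved (by more than 20 mm) or tipped (distance of any of cup, tamper, jar from where it was at the start of the episode above 0.02 m or angle between any of cup, tamper, jar's own z axis and vertical above 0.3 rad).
It also fails if it takes over 48 s, if anything falls off the work surface, if the arm or the gripper's body presses on something with over 40 N, if the wrist force passes 120 N, or if a joint passes its speed limit or range.

## Robot

A 6-joint arm with a two-finger parallel gripper is mounted at the origin on the work surface. World frame = base frame: x ahead of the robot, y to its left, z up, the work surface at z = 0. Lengths are in m, angles in rad, forces in N, time in s.
With the tool pointing down it reaches from about 0.15 to 0.775 m from the base axis. Payload 6.1 kg.
Tool frame: the origin (TCP) lies at the very end of the fingers, on their centre line; the grasp point (between the pads) lies 19 mm behind it; z points along the fingers, y is the line along which they close (so a half turn about z gives the same grasp; the last joint's range is limited). The gripper opens to 85 mm and grips with 20 to 120 N. Pads are 22 mm wide; open, the fingers measure 114 mm over their backs; the gripper's body (76 mm by 85 mm) begins 54 mm behind the grasp point. The pads swing forward as they close: fully open they stand 13 mm farther back than shut.
Start: joints at [-1.288, 0.126, -0.04, 1.405, 0, 1.571], TCP at [0.146, -0.504, 0.231] pointing down, gripper open.
Joint ranges: [-2.72, 2.72], [-0.95, 1.95], [-1.27, 1.35], [-1.78, 2.02], [-1.46, 1.47], [-3.14, 3.14]. Speed limits (rad/s): [2.39, 2.39, 3.01, 3.14, 3.14, 3.14].

## Interface

Orientations are given as a unit quaternion [w, x, y, z].
In Python, from workcell import * gives the robot as it stands.
- The arm moves only by the tool jog_arm, never from a script. Its argument "plan" is a list of rows, each a list of 5 numbers: the opening, from 0 (shut) to 1 (fully open), then the shift along the tool's x, y, z each as a share of 400 mm, from -1 to 1, then the turn about the tool's z as a share of 180 degrees, from -1 to 1. In form: [[fingers, x, y, z, roll], ...]. A call has 1 to 10 rows; each row is the pose to reach, as a shift and turn from the pose commanded when the call began, along the tool's axes at that moment, turning the shorter way round; what a row does not reach only later rows make up. A row lasts 1/10 s, in which the tool goes at most 50 mm and 8.59 degrees, less where a joint would pass 70% of its speed; a pose out of reach is approached as far as the arm can. A call with a number of a shift or a turn outside -1 to 1 is refused whole. A call with a gripper value outside its range is refused whole. The fingers move at their own pace and stop on an object; the grip force is fixed at half the most. Time passes only in rows, so rows that repeat a pose let the fingers close. It gives the time, the measured TCP pose, the force, the opening and the grip force at its end, in the units of the state.
- state(): the state, without advancing time (a new reading comes with each control period).
- capture(name): name is "scene" or "top" or "wrist"; returns a dict with "color" (480x640x3 uint8, blue, green, red), "fov_y" (degrees; the focal length in pixels is half the picture's height over the tangent of half this angle, whatever the lens; pixels are square), "cx", "cy" (the principal point, pixels), "R" (3x3) and "t" (3): a world point X has camera coordinates R X + t. Camera axes: x right, y down, z forward; pixel columns grow to the right and rows downward; lengths in m; the calibration is good to about 2 mm. A picture is of the moment at which its call begins. There is no depth.
- finish_job(): hands the job in; it is judged then, once.
The state is a dict: "t": time; "q": joint angles; "joint_velocities": joint speeds; "joint_efforts": joint torques, N m; "eef_pos": TCP position; "eef_rot": TCP orientation; "ft_force": force on the tool from outside, world axes, zero at the start; "moment": the same for the moment, N m; "opening": finger opening in m; "finger_force": force on a finger pad.
Only numpy, scipy, OpenCV 4.12 (cv2) and the standard library are available. Lean on these libraries where they do the work, as an engineer would, in place of code of your own. Each camera call takes 0.05 s, during which the arm holds its last target. There are 200 camera calls.

## Working session

There is one attempt and no reset: what is moved stays moved. The work goes in short steps, Python scripts to look and compute and a tool call to move; the robot and the scene stay as the last step left them, time stands still between calls to the robot, and variables do not carry over. Pictures are saved under pics/ and viewed, at most 10 in all, crops included, and the job is handed in when it is done.

Besides the shell and the picture viewer there is one more tool, called after "Emit:" by a JSON object that holds its "name" and its "arguments", one argument or row to a line. jog_arm: Moves the arm, as the interface text tells. Shift numbers are shares of 400 mm and turn numbers shares of 180 degrees, none past 1 either way. Its arguments: {"type":"object","properties":{"plan":{"type":"array"}},"required":["plan"]}

```bash
mkdir -p pics; ls; cat > h.py <<'E'
from workcell import *
import numpy as np, cv2
def ray(c,u,v):
    f=240/np.tan(np.radians(c["fov_y"])/2); R=np.array(c["R"]);t=np.array(c["t"])
    d=R.T@np.array([(u-c["cx"])/f,(v-c["cy"])/f,1]); return -R.T@t,d
def at(c,u,v,z):
    o,d=ray(c,u,v); return o+d*(z-o[2])/d[2]
def proj(c,P):
    f=240/np.tan(np.radians(c["fov_y"])/2); p=np.array(c["R"])@np.array(P)+np.array(c["t"])
    return np.round([c["cx"]+f*p[0]/p[2],c["cy"]+f*p[1]/p[2]],1)
E
python3 - <<'E'
from h import *
import pickle
C={n:capture(n) for n in("scene","top")}
pickle.dump(C,open("c0.pkl","wb"))
for n,c in C.items():
    cv2.imwrite(f"pics/{n}0.png",c["color"]); print(n,c["fov_y"],c["cx"],c["cy"],ray(c,320,240))
s=state();print(s)
E
```

```text
pics
scene 42.639857714187556 318.24466028969084 237.46137641629772 (array([ 1.27149806, -0.10076045,  0.6886017 ]), array([-0.72176498,  0.12873493, -0.68007928]))
top 55.40933476253481 320.0450681470791 241.46448968993192 (array([ 0.49068494, -0.00308919,  0.75474618]), array([ 0.12037794,  0.00331973, -0.99272776]))
{'t': 0.1, 'q': array([-1.28801478e+00,  1.26359750e-01, -4.04905840e-02,  1.40540044e+00,
       -2.55676433e-05,  1.57081844e+00]), 'joint_velocities': array([-0.00102407, -0.00068001,  0.00397637, -0.00116338,  0.00033586,
       -0.00058557]), 'joint_efforts': array([-2.61303703e-04, -4.36904347e+01,  3.53604877e+01,  1.36076234e-02,
       -1.31682842e-05,  2.64067518e-05]), 'eef_pos': array([ 0.14638231, -0.50380644,  0.23059284]), 'eef_rot': array([-7.18165773e-04,  9.90022261e-01,  1.40909170e-01, -1.15144917e-04]), 'ft_force': array([ 0.04136392, -0.50426782, -0.71985281]), 'moment': array([ 0.04957841,  0.03181842, -0.0090117 ]), 'finger_force': 0.0, 'opening': 0.08550505019552092}
```

View pics/top0.png

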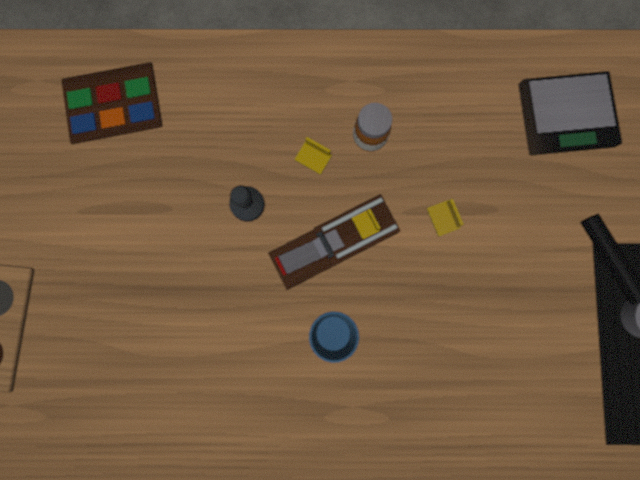

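View pics/scene0.png

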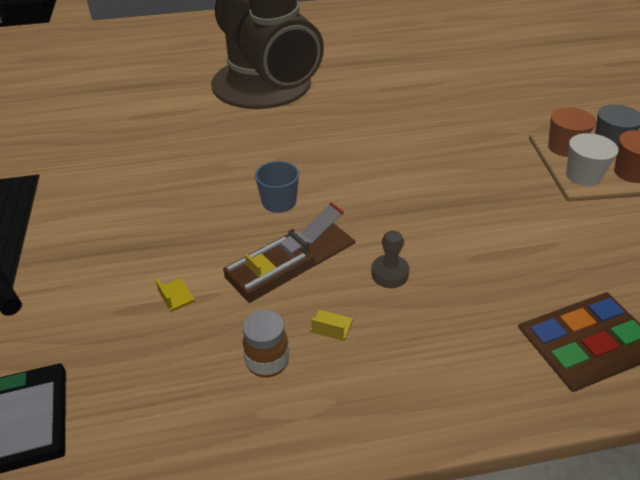

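```bash
python3 - <<'E'
from h import *
import pickle
C=pickle.load(open("c0.pkl","rb"))
a=C["top"]["color"][125:300,255:475]; b=C["scene"]["color"][190:350,140:360]
a=cv2.convertScaleAbs(a,alpha=1.5)
cv2.imwrite("pics/crop1.png",cv2.resize(a,None,fx=3.4,fy=3.4,interpolation=cv2.INTER_CUBIC))
c=C["top"]
for n,u,v,z in [("blk0",269,254,.006),("ft1",287,288,.006),("blkR1",382,196,.022),("blkR2",399,230,.022),("cup",334,336,.06),("tamp",247,204,.01),("jar",374,120,.075)]: print(n,at(c,u,v,z).round(4))
E
```

```text
blk0 [0.5581 0.0832 0.006 ]
ft1 [0.5025 0.053  0.006 ]
blkR1 [ 0.6522 -0.1017  0.022 ]
blkR2 [ 0.5962 -0.1284  0.022 ]
cup [ 0.4305 -0.0221  0.06  ]
tamp [0.6408 0.1206 0.01  ]
jar [ 0.7601 -0.0837  0.075 ]
```

View pics/crop1.png

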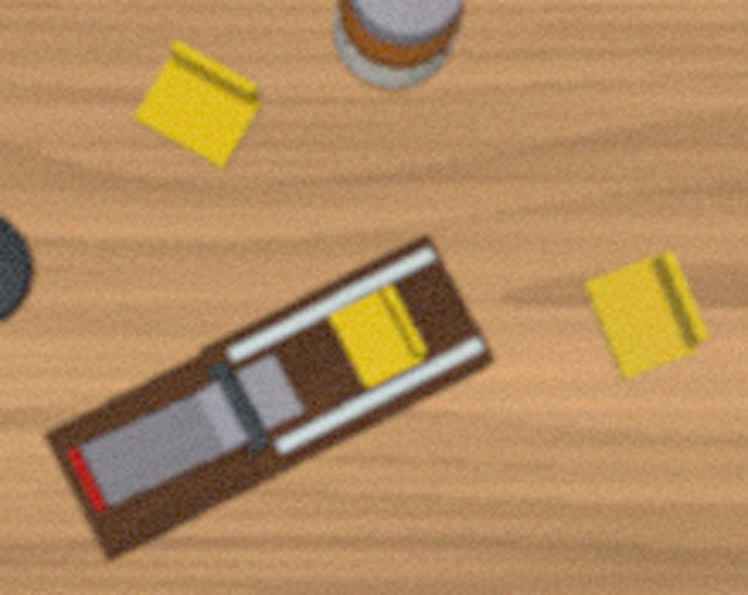

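```bash
cat >> h.py <<'E'
def S(p,X):
    x,y,th=p; a=np.array(X,float)/1000
    ex=np.array([np.sin(th),-np.cos(th)]); ey=np.array([np.cos(th),np.sin(th)])
    return np.r_[np.array([x,y])+ex*a[0]+ey*a[1],a[2]]
E
python3 - <<'E'
from h import *
import pickle
from scipy.optimize import least_squares
C=pickle.load(open("c0.pkl","rb")); c=C["top"]
k=lambda u,v:np.array([255+u/3.4-.35,125+v/3.4-.35])
pts=[((35,-95,22),k(428,237)),((-35,-95,22),k(492,358)),((35,114,6),k(47,437)),((-35,114,6),k(110,560)),
 ((15,92,60),k(72,452)),((-15,92,60),k(104,511))]
r=least_squares(lambda p:np.concatenate([proj(c,S(p,X))-q for X,q in pts[:4]]),[.57,-.02,2.04],x_scale=[.01,.01,.1],diff_step=1e-3)
p=r.x;print(p,np.degrees(p[2]),r.fun)
for X,q in pts[4:]:print(proj(c,S(p,X)),q)
s=C["scene"]
for X in [(35,-95,22),(-35,-95,22),(35,114,6)]:print("scene",X,proj(s,S(p,X)))
# tag: lip rear-top edge ends, front corners
th=p[2]
def inv(P):
    d=P[:2]-p[:2]; return np.r_[d@[np.sin(th),-np.cos(th)],d@[np.cos(th),np.sin(th)]]*1000
for n,u,v,z in [("front1",330,318,.027),("front2",368,387,.027),("liptop1",395,286,.044),("liptop2",428,352,.044)]:
    print(n,inv(at(c,*k(u,v),z)).round(1))
for n,P in [("tamper",at(c,247,204,.01)),("cup",at(c,334,336,.06)),("jar",at(c,374,120,.075))]:print(n,inv(P))
E
```

```text
[ 0.58243775 -0.02372215  2.05463744] 117.72205345730191 [-4.73235294 -1.65588235 -3.05588235  0.35588235 -5.67352941 -0.57941176
 -4.90294118  1.14411765]
[277.1 254.2] [275.82647059 257.59117647]
[286.  271.7] [285.23823529 274.94411765]
scene (35, -95, 22) [253.3 293.7]
scene (-35, -95, 22) [227.7 267.3]
scene (35, 114, 6) [360.7 240. ]
front1 [ 15.4 -39.7]
front2 [-22.  -40.1]
liptop1 [ 12.7 -71.1]
liptop2 [-21.7 -70. ]
tamper [118.78290632 100.59849393]
cup [-133.74181908   72.10326766]
jar [ 129.4017762  -135.78253575]
```

```bash
sed -i 's/return np.round(\(.*\),1)$/return np.array(\1)/' h.py; python3 - <<'E'
from h import *
import pickle
from scipy.optimize import least_squares
C=pickle.load(open("c0.pkl","rb")); c=C["top"]; s=C["scene"]
k=lambda u,v:np.array([255+u/3.4-.35,125+v/3.4-.35])
pts=[((35,-95,22),k(428,237)),((-35,-95,22),k(492,358)),((35,114,6),k(47,437)),((-35,114,6),k(110,560))]
r=least_squares(lambda p:np.concatenate([proj(c,S(p,X))-q for X,q in pts]),[.57,-.02,2.04],x_scale=[.01,.01,.1])
p=r.x;print(repr(p),np.degrees(p[2]),r.fun.round(1)); np.save("p.npy",p)
for X,q in [((15,92,60),k(72,452)),((-15,92,60),k(104,511))]:print(proj(c,S(p,X)),q)
for X in [(35,-95,22),(-35,-95,22),(35,114,6)]:print("scene",X,proj(s,S(p,X)))
th=p[2]
def inv(P):
    d=P[:2]-p[:2]; return np.r_[d@[np.sin(th),-np.cos(th)],d@[np.cos(th),np.sin(th)]]*1000
for n,u,v,z in [("front1",330,318,.027),("front2",368,387,.027),("liptop1",395,286,.044),("liptop2",428,352,.044)]:
    print(n,inv(at(c,*k(u,v),z)).round(1))
for n,P in [("tamper",at(c,247,204,.01)),("cup",at(c,334,336,.06)),("jar",at(c,374,120,.075))]:print(n,inv(P))
# first move: TCP above station (0,-100), z .12
st=state(); from scipy.spatial.transform import Rotation as Ro
w=st["eef_rot"]; R=Ro.from_quat([w[1],w[2],w[3],w[0]]).as_matrix()
for X in [(0,-100,120),(0,-100,26)]:
    print(X,(R.T@(S(p,X)-st["eef_pos"])/.4).round(4))
ty=np.degrees(np.arctan2(R[1,1],R[0,1])); print("tool y ang",ty,"roll share",-((np.degrees(th)-180)-ty)/180)
E
```

```text
array([ 0.5821851 , -0.03121338,  2.05296411]) 117.62617877427886 [-0.1 -1.4  1.6  0.6 -1.1 -0.6 -0.4  1.2]
[281.93609139 254.28930746] [275.82647059 257.59117647]
[290.86875766 271.74830445] [285.23823529 274.94411765]
scene (35, -95, 22) [248.10948253 294.30823912]
scene (-35, -95, 22) [222.69931721 267.76972482]
scene (35, 114, 6) [356.2510032  240.57661902]
front1 [ 19.1 -33.1]
front2 [-18.3 -33.6]
liptop1 [ 16.5 -64.6]
liptop2 [-17.8 -63.5]
tamper [122.31194589 107.31712513]
cup [-130.16474411   78.39938203]
jar [ 133.32634392 -129.04580476]
(0, -100, 120) [ 1.4254 -0.5851  0.2773]
(0, -100, 26) [ 1.4254 -0.5848  0.5123]
tool y ang -73.79907790553837 roll share -0.0634736482212068
```

Emit:
{"name": "jog_arm", "arguments": {
  "plan": [
    [0, 0.9, -0.37, 0, -0.0475],
    [0, 0.9, -0.37, 0, -0.0475],
    [0, 0.9, -0.37, 0, -0.0475],
    [0, 0.9, -0.37, 0, -0.0475],
    [0, 0.9, -0.37, 0, -0.0475],
    [0, 0.9, -0.37, 0, -0.0475],
    [0, 0.9, -0.37, 0, -0.0475],
    [0, 0.9, -0.37, 0, -0.0475],
    [0, 0.9, -0.37, 0, -0.0475],
    [0, 0.9, -0.37, 0, -0.0475]
  ]
}}

```text
t: 1.1
eef_pos: [0.4512, -0.2608, 0.2307]
eef_rot: [-0.0, 0.977, 0.215, -0.001]
ft_force: [0.5, -0.9, 0.0]
opening: -0.0001
finger_force: 0.0
```

```bash
cat >> h.py <<'E'
from scipy.spatial.transform import Rotation as Ro
def pose():
    st=state(); w=st["eef_rot"]; R=Ro.from_quat([w[1],w[2],w[3],w[0]]).as_matrix(); p=np.load("p.npy"); th=p[2]
    d=st["eef_pos"][:2]-p[:2]
    loc=np.r_[d@[np.sin(th),-np.cos(th)],d@[np.cos(th),np.sin(th)],st["eef_pos"][2]]*1000
    roll=-((np.degrees(th)-180)-np.degrees(np.arctan2(R[1,1],R[0,1])))/180
    print("t",st["t"],"station mm",loc.round(1),"roll left",roll.round(4),"ft",st["ft_force"].round(1),"op",st["opening"].round(4))
    return st,R,p
def go(*Xs):
    st,R,p=pose()
    for X in Xs: print(X,(R.T@(S(p,X)-st["eef_pos"])/.4).round(4))
E
python3 -c "
from h import *
go((0,-95,120),(0,-95,60))"
```

```text
Traceback (most recent call last):
  File "h.py", line 24, in go
    st,R,p=pose()
           ~~~~^^
  File "h.py", line 21, in pose
    print("t",st["t"],"station mm",loc.round(1),"roll left",roll.round(4),"ft",st["ft_force"].round(1),"op",st["opening"].round(4))
                                                                                                            ^^^^^^^^^^^^^^^^^^^
AttributeError: 'float' object has no attribute 'round'
```

```bash
sed -i 's/st\["opening"\].round(4)/round(st["opening"],4)/' h.py; python3 -c "
from h import *
go((0,-95,120),(0,-95,60))"
```

```text
t 1.1 station mm [-222.5 -142.6  230.7] roll left -0.0152 ft [ 0.5 -0.9  0. ] op -0.0001
(0, -95, 120) [ 0.5503 -0.1453  0.2762]
(0, -95, 60) [ 0.5505 -0.1452  0.4262]
```

Emit:
{"name": "jog_arm", "arguments": {
  "plan": [
    [0, 0.55, -0.145, 0.1, -0.0152],
    [0, 0.55, -0.145, 0.1, -0.0152],
    [0, 0.55, -0.145, 0.1, -0.0152],
    [0, 0.55, -0.145, 0.1, -0.0152],
    [0, 0.55, -0.145, 0.1, -0.0152],
    [0, 0.55, -0.145, 0.4, -0.0152],
    [0, 0.55, -0.145, 0.4, -0.0152],
    [0, 0.55, -0.145, 0.4, -0.0152],
    [0, 0.55, -0.145, 0.4, -0.0152],
    [0, 0.55, -0.145, 0.4, -0.0152]
  ]
}}

```text
t: 2.1
eef_pos: [0.6261, -0.1181, 0.072]
eef_rot: [0.0, 0.972, 0.237, -0.0]
ft_force: [0.7, -0.7, 0.8]
opening: 0.0003
finger_force: 0.0
```

```bash
python3 -c "
from h import *
go((0,-95,30),(0,-53,30))
c=capture('scene'); w=capture('wrist')
a=cv2.resize(c['color'][170:350,180:400],None,fx=3.3,fy=3.3,interpolation=cv2.INTER_CUBIC)[:594,:726]
cv2.imwrite('pics/s2.png',a);cv2.imwrite('pics/w2.png',w['color'])"
```

```text
t 2.1 station mm [ -1.4 -97.3  72. ] roll left -0.0013 ft [ 0.7 -0.7  0.8] op 0.0003
(0, -95, 30) [ 0.0035 -0.0058  0.105 ]
(0, -53, 30) [ 0.0031 -0.1108  0.105 ]
```

View pics/s2.png

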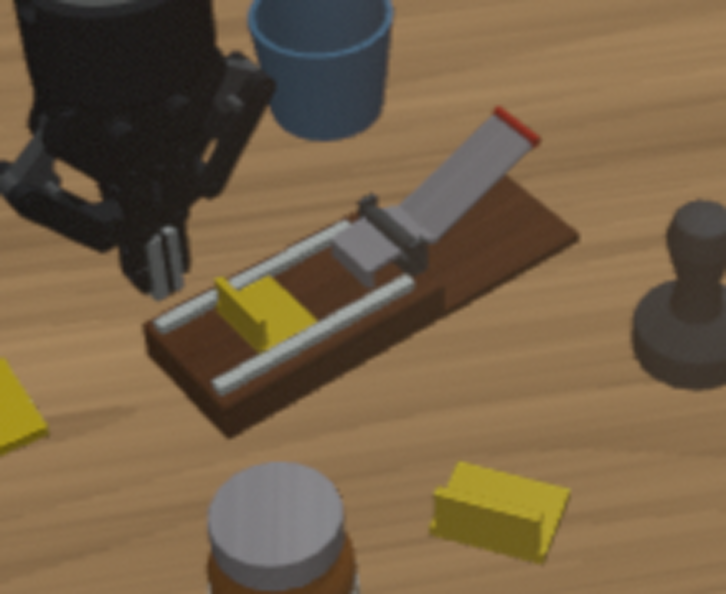

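Emit:
{"name": "jog_arm", "arguments": {
  "plan": [
    [0, 0.0033, -0.006, 0.05, -0.0013],
    [0, 0.0033, -0.006, 0.105, -0.0013],
    [0, 0.0033, -0.006, 0.105, -0.0013],
    [0, 0.0033, -0.03, 0.105, -0.0013],
    [0, 0.0033, -0.05, 0.105, -0.0013],
    [0, 0.0033, -0.065, 0.105, -0.0013],
    [0, 0.0033, -0.08, 0.105, -0.0013],
    [0, 0.0033, -0.095, 0.105, -0.0013],
    [0, 0.0033, -0.11, 0.105, -0.0013],
    [0, 0.0033, -0.11, 0.105, -0.0013]
  ]
}}

```text
t: 3.2
eef_pos: [0.6067, -0.0763, 0.0293]
eef_rot: [-0.0, 0.971, 0.24, -0.0]
ft_force: [-0.2, -0.1, -0.7]
opening: 0.0001
finger_force: 0.0
```

```bash
python3 -c "
from h import *
go((0,-53,30))
c=capture('scene'); w=capture('wrist'); 
a=cv2.resize(c['color'][190:310,210:370],None,fx=3.3,fy=3.3,interpolation=cv2.INTER_CUBIC)
b=cv2.resize(w['color'],(270,202))
m=np.zeros((600,530,3),np.uint8); m[:396,:528]=a; m[397:599,:270]=b
cv2.imwrite('pics/s3.png',m)"
```

```text
t 3.2 station mm [  0.9 -51.3  29.3] roll left 0.0008 ft [-0.2 -0.1 -0.7] op 0.0001
(0, -53, 30) [-0.0022  0.0042 -0.0017]
```

View pics/s3.png

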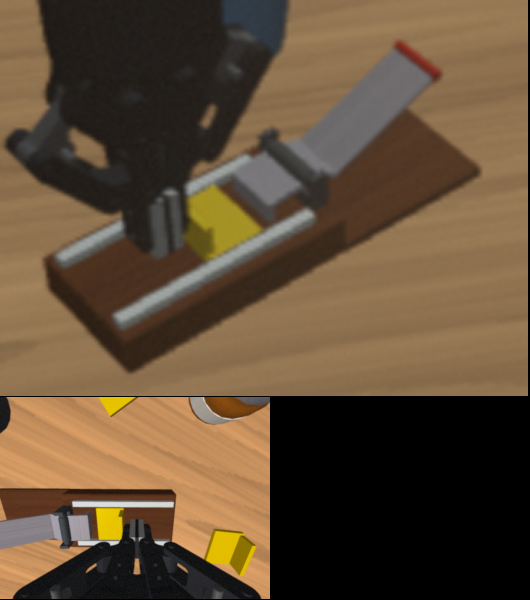

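```bash
python3 -c "
from h import *
st,R,p=pose();th=p[2]
def inv(P):
    d=P[:2]-p[:2]; return np.r_[d@[np.sin(th),-np.cos(th)],d@[np.cos(th),np.sin(th)]]*1000
w=capture('wrist');c=capture('scene')
print(inv(at(c,289.2,265,.027)))
cv2.imwrite('pics/w4.png',cv2.resize(w['color'][190:390,100:400],None,fx=2.6,fy=2.6,interpolation=cv2.INTER_CUBIC))
import pickle;pickle.dump(w,open('w4.pkl','wb'))
for X in [(15,0,32),(-15,0,32),(20,-8,27),(-20,-8,27),(21.5,17,27),(21.5,-91,27)]:print(X,((proj(w,S(p,X))-[100,190])*2.6).round())
"
```

```text
t 3.3 station mm [  0.9 -52.   29.2] roll left 0.0007 ft [-0.3 -1.  -0.1] op 0.0002
[ 28.53159657 -15.55376133]
(15, 0, 32) [283. 243.]
(-15, 0, 32) [300. 391.]
(20, -8, 27) [334. 204.]
(-20, -8, 27) [353. 398.]
(21.5, 17, 27) [191. 196.]
(21.5, -91, 27) [806. 197.]
```

View pics/w4.png

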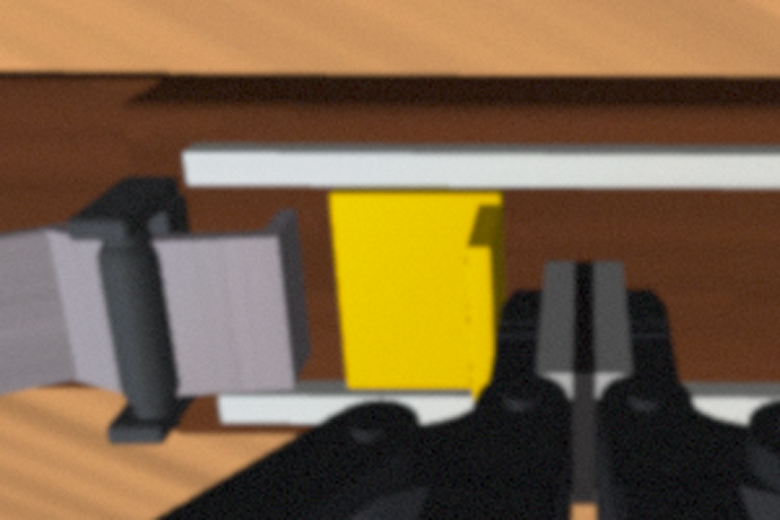

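Emit:
{"name": "jog_arm", "arguments": {
  "plan": [
    [0, 0, 0.02, 0, 0],
    [0, 0, 0.02, 0, 0],
    [0, 0, 0.02, -0.08, 0],
    [0, 0, 0.02, -0.15, 0],
    [1, 0, -0.1, -0.15, 0],
    [1, 0, -0.13, -0.15, 0],
    [1, 0, -0.13, -0.15, 0],
    [1, 0, -0.13, -0.15, 0],
    [1, 0, -0.13, -0.15, 0],
    [1, 0, -0.13, -0.15, 0]
  ]
}}

```text
t: 4.4
eef_pos: [0.5834, -0.0319, 0.0889]
eef_rot: [0.0, 0.971, 0.239, -0.0]
ft_force: [-0.8, -0.2, -0.6]
opening: 0.0848
finger_force: 0.0
```

```bash
python3 -c "
from h import *
go((1,0.5,40),(1,.5,14))
c=capture('wrist');cv2.imwrite('pics/w5.png',c['color'])"
```

```text
t 4.4 station mm [ 0.7 -1.1 88.9] roll left 0.0002 ft [-0.8 -0.2 -0.6] op 0.0848
(1, 0.5, 40) [ 0.0007 -0.0041  0.1222]
(1, 0.5, 14) [ 0.0007 -0.004   0.1872]
```

View pics/w5.png

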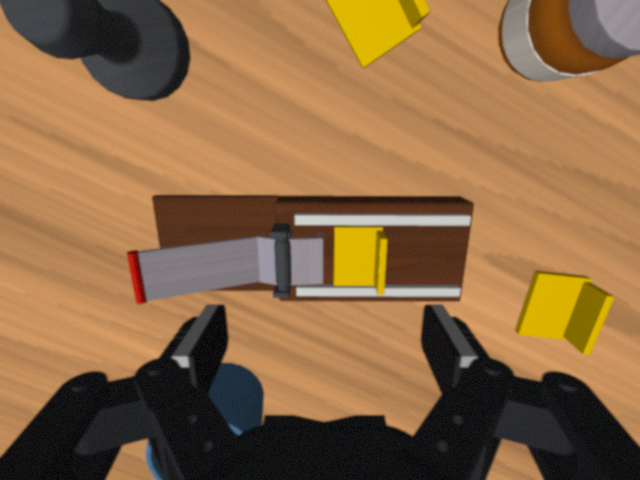

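Emit:
{"name": "jog_arm", "arguments": {
  "plan": [
    [1, 0.0007, -0.004, 0.06, 0],
    [1, 0.0007, -0.004, 0.12, 0],
    [1, 0.0007, -0.004, 0.14, 0],
    [1, 0.0007, -0.004, 0.15, 0],
    [1, 0.0007, -0.004, 0.16, 0],
    [1, 0.0007, -0.004, 0.17, 0],
    [1, 0.0007, -0.004, 0.175, 0],
    [1, 0.0007, -0.004, 0.175, 0]
  ]
}}

```text
t: 5.25
eef_pos: [0.5834, -0.0297, 0.0201]
eef_rot: [0.0, 0.971, 0.24, 0.001]
ft_force: [0.7, -0.2, 3.9]
opening: 0.0852
finger_force: 2.0
```

```bash
python3 -c "
from h import *
go((1,0.5,14))
c=capture('scene');w=capture('wrist')
a=cv2.resize(c['color'][190:310,210:370],None,fx=3.3,fy=3.3,interpolation=cv2.INTER_CUBIC)
b=cv2.resize(w['color'],(264,198))
m=np.zeros((600,530,3),np.uint8); m[:396,:528]=a; m[397:595,:264]=b
cv2.imwrite('pics/s6.png',m)"
```

```text
t 5.25 station mm [ 1.7  0.8 20.1] roll left 0.0005 ft [ 0.7 -0.2  3.9] op 0.0852
(1, 0.5, 14) [-0.0019  0.0006  0.0154]
```

View pics/s6.png

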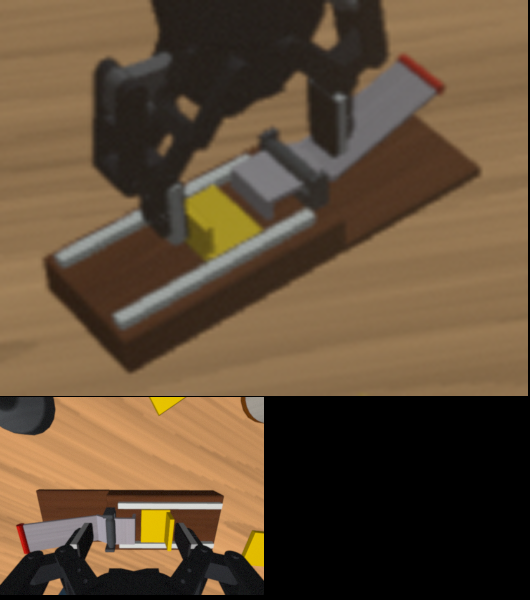

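Emit:
{"name": "jog_arm", "arguments": {
  "plan": [
    [1, 0, 0, 0.005, 0],
    [1, 0, 0, 0.01, 0],
    [1, 0, 0, 0.0125, 0],
    [1, 0, 0, 0.015, 0],
    [1, 0, 0, 0.015, 0]
  ]
}}

```text
t: 5.85
eef_pos: [0.5839, -0.0307, 0.0146]
eef_rot: [0.001, 0.971, 0.239, 0.001]
ft_force: [0.1, -4.3, 8.2]
opening: 0.0854
finger_force: 4.4
```

```bash
python3 -c "
from h import *
go((1,0.5,14))
c=capture('scene');w=capture('wrist')
a=cv2.resize(c['color'][190:310,210:370],None,fx=3.3,fy=3.3,interpolation=cv2.INTER_CUBIC)
b=cv2.resize(w['color'],(264,198))
m=np.zeros((600,530,3),np.uint8); m[:396,:528]=a; m[397:595,:264]=b
cv2.imwrite('pics/s7.png',m)"
```

```text
t 5.85 station mm [ 1.8 -0.3 14.6] roll left 0.0004 ft [ 0.1 -4.3  8.2] op 0.0854
(1, 0.5, 14) [-0.0019 -0.002   0.0016]
```

View pics/s7.png

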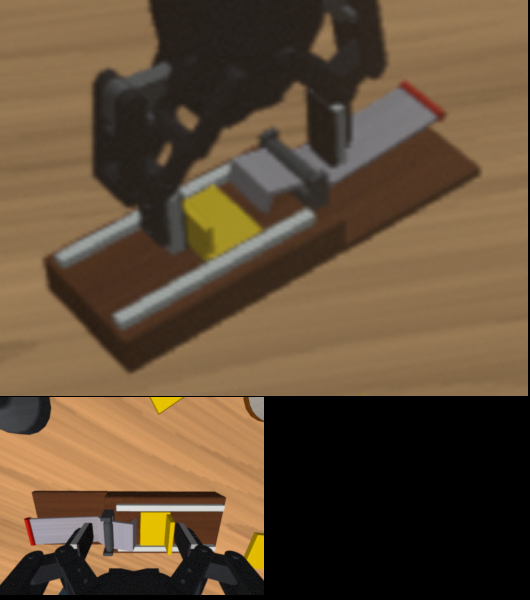

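```bash
python3 -c "
from h import *
p=np.load('p.npy');c=capture('scene')
for a in (0,.1,.2,.25,.3,.35,.42):
    b=.42-a;y=24+82*np.cos(b)+10*np.sin(b);z=36-10*np.cos(b)+82*np.sin(b)
    print(a,((proj(c,S(p,(0,y,z)))-[210,190])*3.3).round())
"
```

```text
0 [421.  56.]
0.1 [424.  67.]
0.2 [426.  79.]
0.25 [426.  85.]
0.3 [426.  91.]
0.35 [426.  98.]
0.42 [425. 107.]
```

Emit:
{"name": "jog_arm", "arguments": {
  "plan": [
    [1, 0, 0, 0.004, 0],
    [1, 0, 0, 0.007, 0],
    [1, 0, 0, 0.007, 0]
  ]
}}

```text
t: 6.3
eef_pos: [0.5843, -0.0313, 0.0129]
eef_rot: [0.002, 0.971, 0.239, 0.002]
ft_force: [-0.2, -7.1, 13.4]
opening: 0.0853
finger_force: 7.0
```

Emit:
{"name": "jog_arm", "arguments": {
  "plan": [
    [1, 0, -0.007, 0, 0],
    [1, 0, -0.014, 0, 0],
    [1, 0, -0.021, 0, 0],
    [1, 0, -0.028, 0, 0],
    [1, 0, -0.035, 0, 0],
    [1, 0, -0.042, 0, 0],
    [1, 0, -0.049, 0, 0],
    [1, 0, -0.055, 0, 0],
    [1, 0, -0.055, 0, 0]
  ]
}}

```text
t: 7.2
eef_pos: [0.5752, -0.0112, 0.0129]
eef_rot: [0.002, 0.971, 0.239, 0.003]
ft_force: [3.4, -5.3, 9.7]
opening: 0.0852
finger_force: 5.2
```

```bash
python3 -c "
from h import *
go((1,33,14))
c=capture('scene');w=capture('wrist')
a=cv2.resize(c['color'][190:310,210:370],None,fx=3.3,fy=3.3,interpolation=cv2.INTER_CUBIC)
b=cv2.resize(w['color'],(264,198))
m=np.zeros((600,530,3),np.uint8); m[:396,:528]=a; m[397:595,:264]=b
cv2.imwrite('pics/s8.png',m)"
```

```text
t 7.2 station mm [ 3.1 20.9 12.9] roll left 0.0003 ft [ 3.4 -5.3  9.7] op 0.0852
(1, 33, 14) [-0.0052 -0.0302 -0.0029]
```

View pics/s8.png

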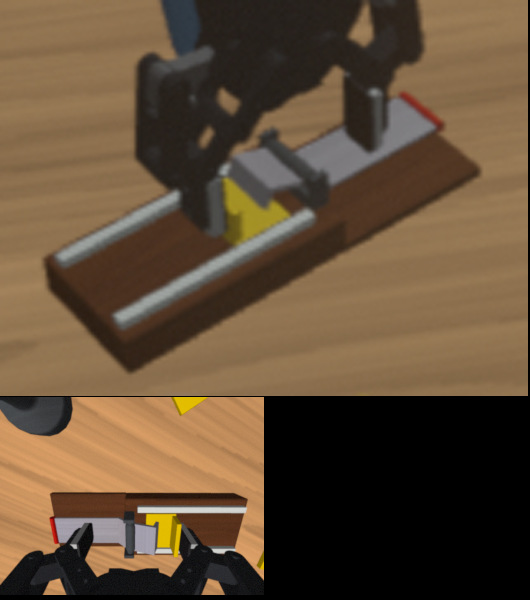

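Emit:
{"name": "jog_arm", "arguments": {
  "plan": [
    [1, -0.002, -0.007, 0, 0],
    [1, -0.004, -0.014, 0, 0],
    [1, -0.005, -0.02, 0, 0],
    [1, -0.005, -0.024, 0, 0],
    [1, -0.005, -0.024, 0, 0]
  ]
}}

```text
t: 7.8
eef_pos: [0.5691, -0.0036, 0.0128]
eef_rot: [0.002, 0.971, 0.239, 0.003]
ft_force: [3.8, -6.1, 9.8]
opening: 0.0856
finger_force: 4.9
```

Emit:
{"name": "jog_arm", "arguments": {
  "plan": [
    [1, 0, -0.003, 0, 0],
    [1, 0, -0.006, 0, 0],
    [1, 0, -0.006, 0, 0]
  ]
}}

```text
t: 8.1
eef_pos: [0.568, -0.0016, 0.0128]
eef_rot: [0.002, 0.971, 0.239, 0.003]
ft_force: [3.7, -5.6, 9.7]
opening: 0.0857
finger_force: 4.9
```

```bash
python3 -c "
from h import *
go((1,33,14))"
```

```text
t 8.1 station mm [ 1.1 32.8 12.8] roll left 0.0002 ft [ 3.7 -5.6  9.7] op 0.0857
(1, 33, 14) [-0.0003 -0.0005 -0.003 ]
```

Emit:
{"name": "jog_arm", "arguments": {
  "plan": [
    [1, 0, -0.0025, 0, 0],
    [1, 0, -0.005, 0, 0],
    [1, 0, -0.005, 0, 0]
  ]
}}

```text
t: 8.4
eef_pos: [0.5678, -0.0014, 0.0131]
eef_rot: [0.004, 0.971, 0.239, 0.003]
ft_force: [5.4, -10.7, 9.6]
opening: 0.0856
finger_force: 7.9
```

Emit:
{"name": "jog_arm", "arguments": {
  "plan": [
    [1, 0, 0.006, 0, 0],
    [1, 0, 0.0125, 0, 0],
    [1, 0, 0.0125, 0, 0],
    [1, 0, 0.0125, -0.01, 0],
    [1, 0, 0.0125, -0.02, 0],
    [1, 0, 0.0125, -0.03, 0],
    [1, 0, 0.0125, -0.06, 0],
    [1, 0, 0.0125, -0.12, 0],
    [1, 0, 0.0125, -0.2, 0],
    [1, 0, 0.0125, -0.2, 0]
  ]
}}

```text
t: 9.4
eef_pos: [0.5684, -0.0034, 0.095]
eef_rot: [0.001, 0.971, 0.24, 0.003]
ft_force: [0.6, -0.2, 0.9]
opening: 0.0854
finger_force: 0.0
```

```bash
python3 -c "
from h import *
st,R,p=pose();th=p[2]
w=capture('wrist');c=capture('scene')
def yel(c):
    h=cv2.cvtColor(c['color'],cv2.COLOR_BGR2HSV); m=cv2.inRange(h,(22,170,60),(35,255,255))
    n,l,s,ce=cv2.connectedComponentsWithStats(m); return [(s[i].tolist()) for i in range(1,n) if s[i][4]>30]
def red(c):
    h=cv2.cvtColor(c['color'],cv2.COLOR_BGR2HSV); m=cv2.inRange(h,(0,150,60),(6,255,255))|cv2.inRange(h,(174,150,60),(180,255,255))
    n,l,s,ce=cv2.connectedComponentsWithStats(m); return [(s[i].tolist(),ce[i].round(1).tolist()) for i in range(1,n) if s[i][4]>15]
print('wrist',yel(w)); print('red scene',red(c))
for X in [(18,-10,44),(-18,-10,44),(18,-6,44),(-18,-6,44),(20,-10,27)]:print(X,proj(w,S(p,X)).round(1))
for a in (0,.1,.2,.3):
    b=.42-a;y=24+82*np.cos(b)+10*np.sin(b);z=36-10*np.cos(b)+82*np.sin(b)
    print(a,proj(c,S(p,(0,y,z))).round(1))
import pickle;C=pickle.load(open('c0.pkl','rb'));print('red0',red(C['scene']))
"
```

```text
t 9.4 station mm [ 0.7 31.1 95. ] roll left 0.0005 ft [ 0.6 -0.2  0.9] op 0.0854
wrist [[377, 0, 109, 70, 4619], [340, 225, 53, 69, 1331], [552, 268, 88, 82, 5042]]
red scene [([332, 209, 12, 11, 29], [337.6, 214.0]), ([581, 331, 38, 26, 570], [599.8, 343.1])]
(18, -10, 44) [393.1 239.4]
(-18, -10, 44) [389.5 293.9]
(18, -6, 44) [386.4 239.4]
(-18, -6, 44) [383.1 293.9]
(20, -10, 27) [388.2 228.2]
0 [337.5 207. ]
0.1 [338.4 210.4]
0.2 [339.  213.9]
0.3 [339.1 217.7]
red0 [([330, 203, 13, 10, 33], [336.0, 207.3]), ([581, 331, 38, 26, 570], [599.8, 343.1])]
```

```bash
python3 -c "
from h import *
print(finish_job())"
```

```text
the job is handed in; nothing more can be done
None
```

I pushed the tag fully home against the stop and released the clip. The last measurements put the tag's lip at its home position and the clip at about 0.2 rad, gripping it. I handed the job in at about 9.5 s; no verdict came back.

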